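# Stir the paint and hold the dip rod in the port

### The arm

A 6-joint arm with a two-finger parallel gripper is mounted at the origin on the work surface. World frame = base frame: x ahead of the robot, y to its left, z up, the work surface at z = 0. Lengths are in m, angles in rad, forces in N, time in s.
With the tool pointing down it reaches from about 0.325 to 0.775 m from the base axis. Payload 5.5 kg.
Tool frame: the origin (TCP) lies between the finger pads; the fingertips stand 8 mm ahead of it and the grasp point (between the pads) lies 11 mm behind it (tcp_to_tips is the distance from the TCP to the fingertips, in m); z points along the fingers, y is the line along which they close (so a half turn about z gives the same grasp; the last joint's range is limited). The gripper opens to 88 mm and grips with 3 to 60 N. Pads are 20 mm wide; open, the fingers measure 115 mm over their backs; the gripper's body (75 mm by 178 mm) begins 61 mm behind the grasp point.
Start: joints at [1.071, 0.091, 1.231, -0, 1.82, -0.057], TCP at [0.257, 0.542, 0.231] pointing down, gripper open.
Joint ranges: [-2.87, 2.87], [-0.86, 2.18], [0.17, 2.46], [-1.51, 4.65], [0.06, 2.69], [-2.65, 2.65]. Speed limits (rad/s): [2.57, 2.57, 3.01, 3.14, 3.14, 3.14].

### API

Orientations are given as a unit quaternion [w, x, y, z].
In Python, from bench import * gives the robot as it stands. Calls block until the motion is done:
- move_to(position, orientation): joint-space move of the TCP to a pose.
- move_l(position, speed=0.15, orientation=None): straight line of the TCP; orientation=None keeps the orientation; speed is the mean speed in m/s.
- movej(angles): joint-space move.
- gripper_open() and close(): open the fingers fully, or close them until they stop; the grip force is fixed at half the most.
- hold(seconds).
- inverse_kinematics(position, orientation): joint angles nearest the present ones, or None.
- state(): the state.
- get_image(name): name is "side" or "top"; returns a dict with "frame" (400x640x3 uint8, blue, green, red), "depth" (400x640 float32, m along the optical axis (not along the pixel's ray), 0 where there is no reading), "camera_matrix" (3x3 intrinsics, pixels), "view" (4x4, takes a point from world to camera coordinates). Camera axes: x right, y up, looking along -z (the intrinsics and any distortion apply to the point x, -y, -z); pixel columns grow to the right and rows downward; lengths in m; the calibration is good to about 2 mm. A picture is of the moment at which its call begins.
A pose or a line that the arm cannot do raises IKError and nothing moves.
- job_done(): hands the job in; it is judged then, once.
The state is a dict: "time": time; "joint_pos": joint angles; "dq": joint speeds; "joint_torque": joint torques, N m; "ee_pos": TCP position; "ee_rot": TCP orientation; "ft_force": force on the tool from outside, world axes, zero at the start; "moment": the same for the moment, N m; "finger_gap": finger opening in m; "finger_force": force on a finger pad.
Only numpy, scipy, OpenCV 4.12 (cv2) and the standard library are available. Lean on these libraries where they do the work, as an engineer would, in place of code of your own. Each camera call takes 0.05 s, during which the arm holds its last target. There are 200 camera calls.

### The job

Stir the clamped paint can: pull the red-knobbed lever on its lid round to the end of its stroke, then ease it slowly all the way back to rest without letting it snap. Then lift the orange-handled dip rod out of its wooden stand and lower it upright through the white port in the middle of the can's lid, never touching the can, lid or port with it, until the port's top rim is within the red band on the rod's shaft. Finish still holding the rod there, still and centred in the port, and leave the brush pot, paint tin, paint bottle and tape roll where they are.

Things in the scene. Friction and masses are not known exactly. Their poses are not given: they have to be found in the camera images.
- can: White paint can with a teal band, 108 mm across, clamped upright on a fixed 130 x 130 mm dark steel plate. Origin: on the table under the can's vertical axis; z up. Flat steel lid 112 mm across, its top 121 mm above the table; the space under the port is clear (inner floor 14 mm above the table). Its yaw gives the lever's rest direction: at rest the lever points along the can's +y.
- port (a point): Centre of the mouth of the white port, a round upright collar (40 mm outside, 22 mm bore) on the can's axis, rising from the lid to its top rim 140 mm above the table. The bore runs 25 mm down from the rim, straight through the lid into the can.
- lever_knob (a point): Middle of the red upright round knob (20 mm diameter, 45 mm tall, from 129 to 174 mm above the table; this point 152 mm above it) at the end of the grey lever. The knob stands 110 mm from the can's axis; the flat grey arm below it (16 mm wide, top at 129 mm) runs to a hub around the port, so the knob travels level in an arc about the port.
- stir_lever (a joint): Angle of the stirring lever about the can's vertical axis: 0 at rest, growing counter-clockwise seen from above, to the stop at 1.1. A spring pulls it back to 0: about 1.3 N at the knob at rest, 5 N at the stop, and it snaps back fast if let go. The full stroke counts from 1.0; at rest means under 0.08; easing back must stay under 1.5 rad/s.
- stand: Wooden stand for the rod, fixed, 90 x 90 mm foot, with two uprights and a 60 x 80 mm, 8 mm thick top board whose upper face is 160 mm above the table, with a 14 mm hole in its middle. Origin: on the table under the hole; z up.
- rod: Dip rod, hanging upright in the stand by its flange: steel shaft 8 mm across and 120 mm long, then an orange flange 28 mm across and 5 mm thick (which rests on the stand's top board), then an orange round handle 18 mm across and 55 mm long; total 180 mm, about 80 g. Origin: centre of the shaft's lower tip; z runs up along the rod to the handle.
- rod_mark (a point): Middle of the red band on the rod's shaft, on the rod's axis 75 mm above the tip; the band is 20 mm tall (65 to 85 mm above the tip).
- rod_grip (a point): Middle of the rod's orange handle, on the axis 154 mm above the tip; the place to grip it.
- brush_pot: Bystander: white pot 84 mm across, 95 mm tall, with brushes up to about 150 mm. Origin: centre of its underside.
- paint_tin: Bystander: closed paint tin, 100 mm across, 105 mm tall, mauve band. Origin: centre of its underside.
- paint_bottle: Bystander: small blue paint bottle, 42 mm across, 85 mm tall. Origin: centre of its underside.
- tape_roll: Bystander: yellow roll of tape lying flat, 90 mm across, 24 mm tall. Origin: centre of its underside.
Mind the look-alikes: they are no part of the job. There is more than one size of the rod; the one meant has the size given above.

How it is judged:
By the outcome, as a careful person would: the job done as asked, in the order asked, and still so for the second after the job is handed in, while the arm keeps its last pose, push and grip.
It also fails if it takes over 67 s, if anything falls off the work surface, if the arm or the gripper's body presses on something with over 40 N, if the wrist force passes 120 N, or if a joint passes its speed limit or range.

## Working session

There is one attempt and no reset: what is moved stays moved. The work goes in short steps, each a Python script; the robot and the scene stay as the last script left them, time stands still between calls to the robot, and variables do not carry over. Pictures are saved under pics/ and viewed, at most 10 in all, crops included, and the job is handed in when it is done.

```bash
mkdir -p pics; ls; cat > h.py <<'E'
from bench import *
import numpy as np, cv2
def grab(n):
    g=get_image(n); np.savez(f'{n}.npz',**{k:np.asarray(v) for k,v in g.items()}); return g
def load(n): return dict(np.load(f'{n}.npz'))
def cloud(g):
    K,V,d=np.array(g['camera_matrix']),np.array(g['view']),np.array(g['depth'])
    v,u=np.mgrid[0:d.shape[0],0:d.shape[1]]
    P=np.stack([(u-K[0,2])/K[0,0]*d,-(v-K[1,2])/K[1,1]*d,-d,np.ones_like(d)],-1)
    W=P@np.linalg.inv(V).T
    W[d==0]=np.nan
    return W[...,:3]
def proj(g,p):
    K,V=np.array(g['camera_matrix']),np.array(g['view'])
    c=V@np.append(p,1); return np.array([K[0,0]*c[0]/-c[2]+K[0,2],K[1,1]*-c[1]/-c[2]+K[1,2]])
E
python3 - <<'E'
from h import *
ims=[]
for n in('side','top'):
    g=grab(n); ims.append(g['frame']); print(n,[k for k in g],np.array(g['camera_matrix']).round(1).tolist(),np.linalg.inv(g['view']).round(3).tolist())
    cv2.imwrite(f'pics/{n}0.png',g['frame'])
print(state())
E
```

```text
pics
side ['frame', 'depth', 'camera_matrix', 'view'] [[431.4, 0.0, 321.3], [0.0, 431.4, 194.5], [0.0, 0.0, 1.0]] [[0.995, 0.061, -0.084, 0.496], [-0.104, 0.62, -0.778, -0.65], [0.005, 0.782, 0.623, 0.669], [0.0, 0.0, 0.0, 1.0]]
top ['frame', 'depth', 'camera_matrix', 'view'] [[488.7, 0.0, 318.3], [0.0, 488.7, 199.3], [0.0, 0.0, 1.0]] [[0.02, 0.978, -0.209, 0.321], [-1.0, 0.02, -0.002, -0.008], [0.003, 0.209, 0.978, 1.309], [0.0, 0.0, 0.0, 1.0]]
{'time': 0.1, 'joint_pos': array([ 1.07129039e+00,  9.17863034e-02,  1.23179655e+00, -4.35121469e-06,
        1.81977704e+00, -5.67144878e-02]), 'dq': array([-0.00019222, -0.00329596, -0.00180125,  0.00154768,  0.00112451,
       -0.00070844]), 'joint_torque': array([ 3.25143061e-03, -4.47853231e+01, -4.07570350e+01,  6.99832966e-02,
        2.83243577e-02, -1.21723351e-04]), 'ee_pos': array([0.25696646, 0.5419062 , 0.22960074]), 'ee_rot': array([-2.40559923e-04,  2.19591929e-01,  9.75591412e-01, -8.50245925e-04]), 'ft_force': array([-0.9416336 ,  0.36323951,  0.0534706 ]), 'moment': array([-0.02347542,  0.0203498 , -0.03563832]), 'finger_force': 0.0, 'finger_gap': 0.08797648275494556}
```

View pics/side0.png

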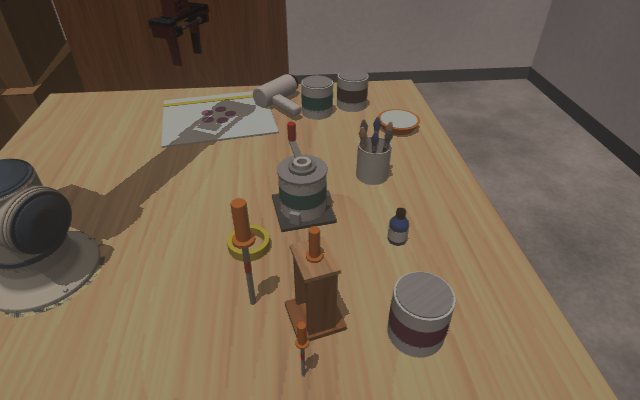

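View pics/top0.png

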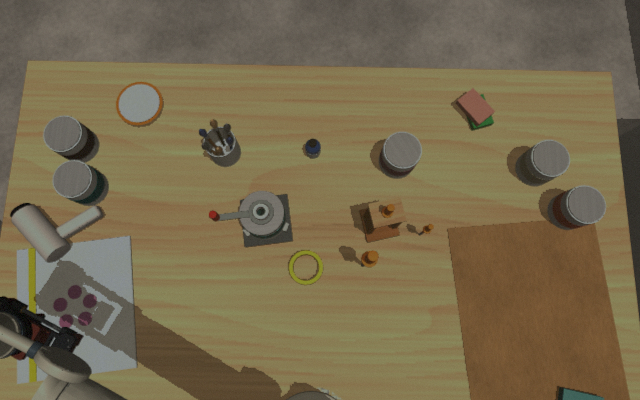

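Side: can lid at (302,165), red knob (292,131), stand with rod (314,245). Rod candidates are side (314,245), which hangs in the stand; (241,222), large and loose; and (302,335), small and loose. In the top view these are (388,210), (371,258) and (428,228). The one in the stand fits the description. I'll measure it and take a close crop.

```bash
python3 - <<'E'
from h import *
crops=[]
for n,(x0,y0,x1,y1) in {'side':(220,110,420,360),'top':(190,120,450,280)}.items():
    g=load(n);W=cloud(g);f=g['frame'];hsv=cv2.cvtColor(f,cv2.COLOR_BGR2HSV).astype(int)
    H,S,Vv=hsv[...,0],hsv[...,1],hsv[...,2]
    vv,uu=np.mgrid[0:400,0:640]; box=(uu>=x0)&(uu<x1)&(vv>=y0)&(vv<y1)
    z=W[...,2]
    red=box&((H<5)|(H>174))&(S>140)&(z>.12)&(z<.19)
    print(n,'knob',red.sum(),np.nanmedian(W[red],0).round(4),'top',np.nanmean(W[red&(z>.169)],0).round(4))
    rim=box&(z>.134)&(z<.145)&(S<90)&(Vv>90)
    P=W[rim]; c=np.nanmedian(P,0)
    P=P[np.linalg.norm(P[:,:2]-c[:2],axis=1)<.03]
    for nm,lo,hi in(('rim',.135,.145),('lid',.116,.126)):
        m=box&(z>lo)&(z<hi)&(S<90)
        Q=W[m];Q=Q[np.linalg.norm(Q[:,:2]-c[:2],axis=1)<(.026 if nm=='rim' else .065)]
        (cc,r)=cv2.minEnclosingCircle(Q[:,:2].astype(np.float32)); print(nm,len(Q),np.round(cc,4),round(r,4),Q.mean(0).round(4),np.median(Q[:,2]).round(4))
    org=box&(H>5)&(H<14)&(S>190)
    k,lab,st,_=cv2.connectedComponentsWithStats(org.astype(np.uint8))
    for i in range(1,k):
        if st[i,4]<15: continue
        Q=W[(lab==i)]; zz=Q[:,2]; zt=np.nanpercentile(zz,97)
        T=Q[zz>zt-.006]
        print('orange',st[i].tolist(),'z',np.nanpercentile(zz,[3,50,97]).round(3),'med',np.nanmedian(Q,0).round(4),'top',np.nanmean(T,0).round(4),len(T))
    brd=box&(z>.154)&(z<.165)&~org&(S>60); Q=W[brd]
    if len(Q): print('board',len(Q),cv2.minAreaRect(Q[:,:2].astype(np.float32)),Q.mean(0).round(4))
    crops.append(f)
a=cv2.resize(crops[0][110:350,220:360],None,fx=2.4,fy=2.4);b=cv2.resize(crops[1][170:290,350:450],None,fx=4,fy=4)
o=np.zeros((576,740,3),np.uint8);o[:576,:336]=a;o[:480,340:740]=b
cv2.imwrite('pics/crop.png',o)
E
```

```text
side knob 103 [0.5191 0.2345 0.1595] top [0.5205 0.2379 0.1732]
rim 151 [0.5376 0.1323] 0.0204 [0.5374 0.1307 0.1393] 0.1399
lid 799 [0.5388 0.1311] 0.0579 [0.5371 0.1193 0.1213] 0.1213
board 1280 ((0.5593587160110474, 0.05446907877922058), (0.5329417586326599, 0.2247929573059082), 67.6983642578125) [ 0.5367 -0.1687  0.1601]
top knob 43 [0.5222 0.243  0.174 ] top [0.522  0.2426 0.1742]
rim 146 [0.5383 0.1381] 0.0235 [0.538  0.1345 0.1403] 0.1405
lid 1006 [0.5379 0.1365] 0.0577 [0.5371 0.1311 0.1215] 0.1215
board 732 ((0.5620813369750977, 0.06481960415840149), (0.5498379468917847, 0.23208576440811157), 67.07449340820312) [ 0.5382 -0.1582  0.1605]
```

View pics/crop.png

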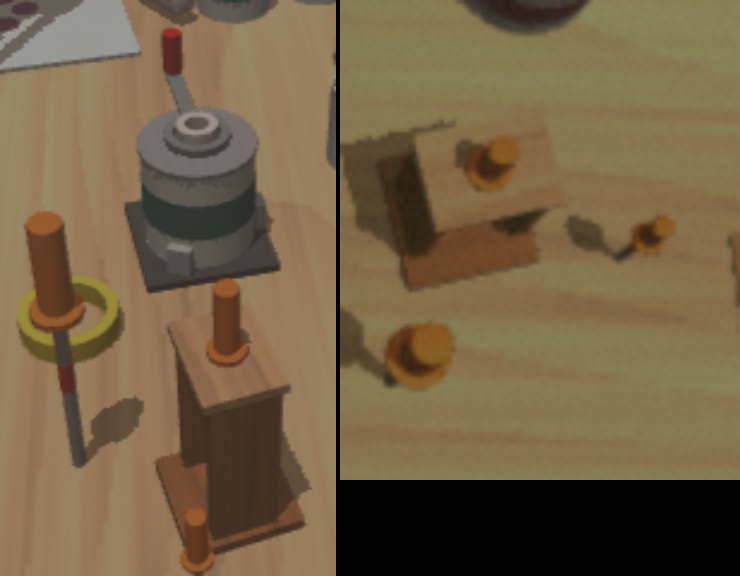

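The crop confirms it: the 28 mm-flange rod hangs in the stand, and the big and small ones are loose. The knob and port radius (~108 mm) also agrees with the given 110 mm. Next are the rod positions and the lever plan.

```bash
cat >> h.py <<'E'
from scipy.spatial.transform import Rotation as R
def quat(a):  # tool down, closing line (tool y) along world angle a
    y=np.array([np.cos(a),np.sin(a),0]);z=np.array([0,0,-1.]);x=np.cross(y,z)
    return np.roll(R.from_matrix(np.stack([x,y,z],1)).as_quat(),1)
E
python3 - <<'E'
from h import *
for n,seeds in {'side':[(314,240),(241,215),(302,330)],'top':[(389,209),(372,258),(428,228)]}.items():
    g=load(n);W=cloud(g);hsv=cv2.cvtColor(g['frame'],cv2.COLOR_BGR2HSV);
    H,S,V_=[hsv[...,i].astype(int) for i in range(3)]
    for u,v in seeds:
        vv,uu=np.mgrid[0:400,0:640]
        m=(abs(uu-u)<16)&(abs(vv-v)<30)&(H<16)&(S>hsv[v,u,1]-25)&(W[...,2]>.05)
        k,lab=cv2.connectedComponents(m.astype(np.uint8)); m=lab==lab[v,u]
        Q=W[m]; zt=np.nanpercentile(Q[:,2],95); T=Q[Q[:,2]>zt-.004]
        print(n,(u,v),hsv[v,u],m.sum(),'z',np.nanpercentile(Q[:,2],[3,50,97]).round(3),'top',T.mean(0).round(4),len(T),'med',np.nanmedian(Q,0).round(4))
    z=W[...,2]; c=np.array([.54,-.14])
    B=W[(abs(z-.16)<.004)&(np.hypot(W[...,0]-c[0],W[...,1]-c[1])<.08)]
    print('board',len(B),B.mean(0).round(4),cv2.minAreaRect(B[:,:2].astype(np.float32)))
c=np.array([.538,.1335]);
for a0 in (0,np.pi):
  for da in (0,.55,1.1):
    a=1.73+da; p=[c[0]+.11*np.cos(a),c[1]+.11*np.sin(a),.144]
    q=inverse_kinematics(p,quat(a+np.pi/2+a0)); print(a0,da,None if q is None else np.round(q,2))
E
```

```text
side (314, 240) [ 11 166  97] 426 z [0.163 0.189 0.221] top [ 0.5369 -0.1734  0.2196] 85 med [ 0.5365 -0.1783  0.1886]
side (241, 215) [ 11 160  94] 752 z [0.17  0.21  0.248] top [ 0.4245 -0.1303  0.2465] 139 med [ 0.4254 -0.1371  0.2099]
side (302, 330) [ 11 172  95] 272 z [0.094 0.116 0.138] top [ 0.5084 -0.2818  0.1367] 67 med [ 0.5084 -0.2854  0.1155]
board 1174 [ 0.5372 -0.1791  0.1602] ((0.5374625325202942, -0.17122623324394226), (0.06084797531366348, 0.08224435895681381), 13.769913673400879)
top (389, 209) [ 16 186 136] 255938 z [-0.755  0.001  0.132] top [0.4684 0.1648 0.2642] 14740 med [ 0.5971 -0.0092  0.0007]
top (372, 258) [ 18 182 136] 255906 z [-0.755  0.001  0.131] top [0.4691 0.1649 0.2641] 14721 med [ 0.5971 -0.0091  0.0007]
top (428, 228) [ 14 192  77] 32 z [0.09  0.109 0.138] top [ 0.506  -0.2752  0.1357] 6 med [ 0.5079 -0.2741  0.1087]
board 663 [ 0.537  -0.1703  0.1605] ((0.5382133722305298, -0.17085525393486023), (0.061007309705019, 0.08147953450679779), 13.874727249145508)
0 0 None
0 0.55 None
0 1.1 [ 0.3  -0.28  1.73 -0.    1.69  2.18]
3.141592653589793 0 [ 0.38  0.02  1.46 -0.    1.66  0.22]
3.141592653589793 0.55 [ 0.37 -0.14  1.61 -0.    1.67 -0.34]
3.141592653589793 1.1 [ 0.3  -0.28  1.73 -0.    1.69 -0.96]
```

```bash
cat > lever.py <<'E'
from h import *
C=np.array([.538,.134]);Rr=.109;A0=1.724
def pose(th,z=.146): a=A0+th; return np.array([C[0]+Rr*np.cos(a),C[1]+Rr*np.sin(a),z]),quat(a-np.pi/2)
E
python3 - <<'E'
from lever import *
p,q=pose(0,.245); move_to(p,q)
p,q=pose(0); move_l(p,.12,q); close()
def rep(th):
    s=state(); f=np.array(s['ft_force']);a=A0+th
    print('%.2f t=%.1f tang %.1f rad %.1f fz %.1f gap %.4f'%(th,s['time'],f[:2]@[-np.sin(a),np.cos(a)],f[:2]@[np.cos(a),np.sin(a)],f[2],s['finger_gap']),s['ee_pos'].round(4)); return f
rep(0)
for th in np.linspace(.15,1.05,7):
    p,q=pose(th); move_l(p,.06,q); f=rep(th)
    if np.linalg.norm(f)>30: break
g=grab('top');grab('side');cv2.imwrite('pics/l.png',np.hstack([g['frame'][120:300,180:330],load('side')['frame'][100:280,200:350]]).repeat(2,0).repeat(2,1))
E
```

```text
0.00 t=3.6 tang -1.9 rad 0.3 fz -0.3 gap 0.0195 [0.5216 0.2418 0.146 ]
0.15 t=4.0 tang -2.7 rad -0.4 fz -0.5 gap 0.0195 [0.5056 0.238  0.146 ]
0.30 t=4.5 tang -1.6 rad -2.8 fz -1.4 gap 0.0194 [0.4907 0.2319 0.146 ]
0.45 t=4.9 tang -2.4 rad -3.3 fz -2.1 gap 0.0194 [0.4767 0.2237 0.146 ]
0.60 t=5.3 tang -3.0 rad -4.2 fz -2.4 gap 0.0194 [0.4641 0.2133 0.146 ]
0.75 t=5.7 tang -3.4 rad -5.0 fz -3.6 gap 0.0193 [0.4532 0.2014 0.146 ]
0.90 t=6.2 tang -2.6 rad -5.9 fz -3.2 gap 0.0192 [0.4442 0.188  0.146 ]
1.05 t=6.6 tang -2.7 rad -5.7 fz -3.8 gap 0.0191 [0.4373 0.1735 0.146 ]
```

View pics/l.png

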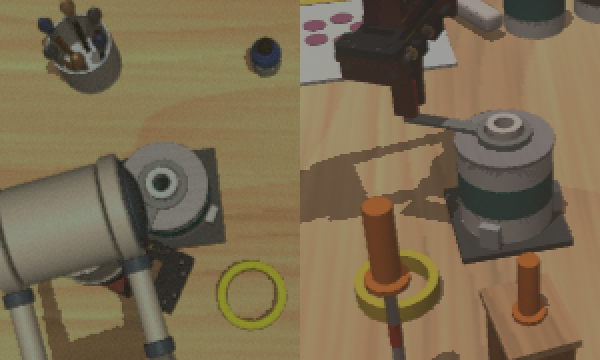

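The lever followed (side crop: arm pointing left with the gripper on the knob). Next I'll press to the stop, then ease back.

```bash
python3 - <<'E'
from lever import *
def rep(th):
    s=state(); f=np.array(s['ft_force']);a=A0+th; ft=f[:2]@[-np.sin(a),np.cos(a)]
    print('%.2f t=%.1f tang %.1f rad %.1f fz %.1f'%(th,s['time'],ft,f[:2]@[np.cos(a),np.sin(a)],f[2])); return ft
for th in (1.07,1.09,1.11,1.13):
    p,q=pose(th); move_l(p,.05,q)
    if rep(th)<-9: break
for th in np.r_[np.arange(th-.15,.05,-.15),0]:
    p,q=pose(th); move_l(p,.04,q)
rep(0); hold(.2); rep(0)
E
```

```text
1.07 t=6.9 tang -2.8 rad -5.9 fz -3.7
1.09 t=7.2 tang -3.1 rad -6.3 fz -4.2
1.11 t=7.4 tang -5.1 rad -6.2 fz -4.9
1.13 t=7.7 tang -12.8 rad -8.0 fz -6.2
0.00 t=12.0 tang -3.9 rad -2.0 fz -1.7
0.00 t=12.2 tang -4.3 rad -2.1 fz -2.6
```

```bash
python3 - <<'E'
from lever import *
for th in (-.012,-.024,-.036):
    p,q=pose(th); move_l(p,.03,q); f=np.array(state()['ft_force']);a=A0+th;ft=f[:2]@[-np.sin(a),np.cos(a)];print(th,ft.round(1))
    if ft>3: break
gripper_open()
p,q=pose(0,.26); move_l(p,.2,q)
S=np.array([.5378,-.171]); qq=quat(np.radians(80)); qq2=quat(np.radians(260))
for k in(qq,qq2): print(inverse_kinematics([*S,.29],k))
for k in(qq,qq2): print(inverse_kinematics([*C,.31],k))
for n in('side','top'): cv2.imwrite(f'pics/{n}2.png',grab(n)['frame'])
for n in('top','side'):
    g=load(n);W=cloud(g);f=g['frame'];hsv=cv2.cvtColor(f,cv2.COLOR_BGR2HSV).astype(int);H,Sa=hsv[...,0],hsv[...,1]
    r=((H<5)|(H>174))&(Sa>140)&(abs(W[...,2]-.174)<.003)&(np.hypot(W[...,0]-.52,W[...,1]-.24)<.05)
    print(n,'knob',r.sum(),W[r].mean(0).round(4))
print(state()['time'])
E
```

```text
-0.012 -2.6
-0.024 1.1
-0.036 5.6
[-3.68138024e-01  1.51363712e-02  1.20368158e+00 -4.44089210e-16
  1.92277470e+00 -1.76440143e+00]
[-3.68138024e-01  1.51363712e-02  1.20368158e+00 -4.44089210e-16
  1.92277470e+00  1.37719123e+00]
[ 1.82741765e-01 -7.14913054e-04  1.18362033e+00 -4.44089210e-16
  1.95868724e+00 -1.21352164e+00]
[ 1.82741765e-01 -7.14913054e-04  1.18362033e+00 -4.44089210e-16
  1.95868724e+00  1.92807102e+00]
top knob 0 [nan nan nan]
side knob 25 [0.5206 0.2382 0.1739]
14.8667<stdin>:14: RuntimeWarning: Mean of empty slice.
  ret = um.true_divide(
```

```bash
python3 - <<'E'
from lever import *
S=[.5378,-.171]; q=quat(np.radians(80))
move_to([*S,.30],q); move_l([*S,.186],.12); close()
s=state(); print(s['time'],s['finger_gap'],s['ft_force'].round(2),s['ee_pos'].round(4))
move_l([*S,.31],.1)
s=state(); print(s['time'],s['finger_gap'],s['ft_force'].round(2),s['ee_pos'].round(4))
for n in('side','top'): grab(n)
g=load('side')['frame'];t=load('top')['frame']
cv2.imwrite('pics/g.png',np.hstack([g[60:360,200:400],t[100:300,250:450].repeat(2,0).repeat(2,1)[50:350,:]]))
E
```

```text
18.775 0.017351912128012015 [-0.21 -0.18 -0.3 ] [ 0.5378 -0.171   0.186 ]
20.1667 0.017382418132608875 [-0.36  0.07 -1.07] [ 0.5377 -0.1709  0.3091]
```

View pics/g.png

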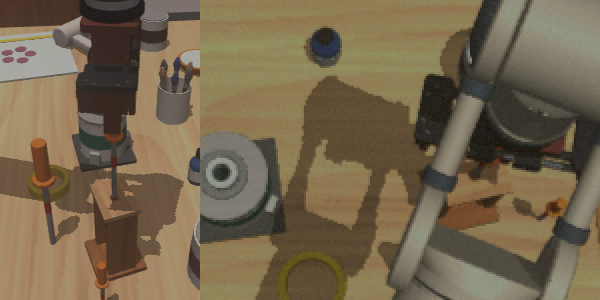

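```bash
cat > fit.py <<'E'
from lever import *
from scipy.ndimage import map_coordinates,gaussian_filter
from scipy.optimize import minimize
ang=np.linspace(0,2*np.pi,72,endpoint=False)
def fit(g,frame):
    I=gaussian_filter(cv2.cvtColor(frame,cv2.COLOR_BGR2GRAY).astype(float),.6)
    def ring(c,r,z=.140):
        uv=np.array([proj(g,[c[0]+r*np.cos(a),c[1]+r*np.sin(a),z]) for a in ang])
        return map_coordinates(I,[uv[:,1],uv[:,0]],order=1)
    def cost(c): # bright white rim annulus between dark bore and greyer hub
        return -(np.mean([ring(c,r).mean() for r in(13.e-3,15.5e-3,18e-3)])-.5*np.mean([ring(c,r).mean() for r in(8e-3,9.5e-3)])-.5*np.mean([ring(c,r).mean() for r in(22e-3,23.5e-3)]))
    best=min(((cost([x,y]),x,y) for x in np.arange(.526,.551,.003) for y in np.arange(.120,.148,.003)))
    r=minimize(cost,best[1:],method='Nelder-Mead',options=dict(initial_simplex=np.array(best[1:])+np.array([[0,0],[.003,0],[0,.003]])))
    return r.x.round(4),round(-r.fun,1)
E
python3 - <<'E'
from fit import *
for n in('side','top'):
    for s in('0','2') : print(n,s,fit(load(n),cv2.imread(f'pics/{n}{s}.png')))
print('top now',fit(load('top'),load('top')['frame']))
# rod shaft in side view
g=load('side');W=cloud(g)
z=W[...,2];tcp=np.array([.5378,-.171])
m=(np.hypot(W[...,0]-tcp[0],W[...,1]-tcp[1])<.016)&(z>.165)&(z<.28)
cam=np.linalg.inv(g['view'])[:3,3]
P=W[m]; d=P[:,:2]-cam[:2]; d/=np.linalg.norm(d,axis=1)[:,None]
for lo in np.arange(.16,.29,.015):
    k=(P[:,2]>=lo)&(P[:,2]<lo+.015)
    if k.sum()>3: print(lo.round(3),k.sum(),np.median(P[k],0).round(4))
E
```

```text
side 0 (array([0.5374, 0.1334]), np.float64(37.6))
side 2 (array([0.5374, 0.1334]), np.float64(38.2))
top 0 (array([0.5389, 0.1347]), np.float64(48.9))
top 2 (array([0.5389, 0.1347]), np.float64(51.6))
top now (array([0.5389, 0.1347]), np.float64(53.0))
0.16 23 [ 0.5368 -0.1737  0.17  ]
0.175 34 [ 0.5369 -0.1745  0.1826]
0.19 35 [ 0.5371 -0.1744  0.1973]
0.205 36 [ 0.5371 -0.1745  0.2128]
0.22 38 [ 0.5372 -0.1743  0.2288]
0.235 44 [ 0.5359 -0.1746  0.2422]
0.25 46 [ 0.5373 -0.1742  0.2573]
0.265 33 [ 0.5374 -0.1741  0.2695]
```

```bash
python3 - <<'E'
from fit import *
T=[.5383,.1338]
x,y,z=state()['ee_pos']
move_l([x,y,.325],.1); move_l([*T,.325],.15); hold(.3); move_l([*T,.305],.08); hold(.3)
s=state();print(s['time'],s['ee_pos'].round(4))
g=grab('side');W=cloud(g);z=W[...,2]
m=(np.hypot(W[...,0]-T[0],W[...,1]-T[1])<.016)&(z>.15)&(z<.28)
P=W[m]
for lo in np.arange(.15,.29,.02):
    k=(P[:,2]>=lo)&(P[:,2]<lo+.02)
    if k.sum()>3: print(lo.round(3),k.sum(),np.median(P[k],0).round(4))
print('zmin',P[:,2].min())
f=g['frame'];cv2.imwrite('pics/p.png',cv2.resize(f[60:240,230:380],None,fx=3.3,fy=3.3,interpolation=2))
E
```

```text
23.75 [0.5384 0.1339 0.3055]
0.15 13 [0.539  0.132  0.1634]
0.17 33 [0.5374 0.1304 0.1786]
0.19 27 [0.5376 0.1305 0.1996]
0.21 31 [0.5379 0.1309 0.2205]
0.23 33 [0.5369 0.1306 0.2399]
0.25 36 [0.5388 0.1302 0.2603]
0.27 13 [0.5375 0.1301 0.2734]
zmin 0.16085204589141877
```

View pics/p.png

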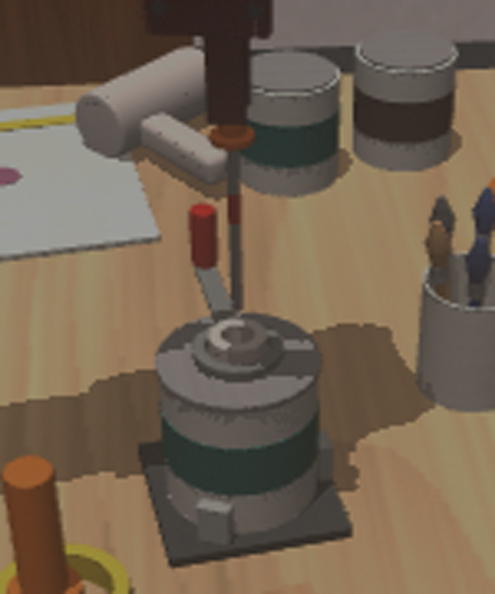

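The rod hangs upright above the port, tip at about (236,308) in the crop. It matches the side camera's port fit to within 1 mm, so I'm lowering it.

```bash
python3 - <<'E'
from fit import *
T=[.5383,.1336]
move_l([*T,.285],.05); 
for z in(.26,.235,.211):
    move_l([*T,z],.05); print(state()['ft_force'].round(2))
hold(.5)
s=state();print(s['time'],s['ee_pos'].round(4),s['ft_force'].round(2),s['finger_gap'])
g=grab('side');W=cloud(g);z=W[...,2]
m=(np.hypot(W[...,0]-T[0],W[...,1]-T[1])<.016)&(z>.142)&(z<.184);P=W[m]
print(P.shape, np.median(P[P[:,2]>.15],0).round(4))
hs=cv2.cvtColor(g['frame'],cv2.COLOR_BGR2HSV)
f=g['frame'];cv2.imwrite('pics/e.png',cv2.resize(f[100:190,250:370],None,fx=6,fy=6,interpolation=2))
E
```

```text
[-0.03  0.18 -0.67]
[ 0.43 -0.2  -0.29]
[-0.19  0.62 -0.1 ]
26.7833 [0.5383 0.1336 0.2111] [ 0.61 -1.17 -0.76] 0.017765952705559182
(58, 3) [0.5371 0.1302 0.1647]
```

View pics/e.png

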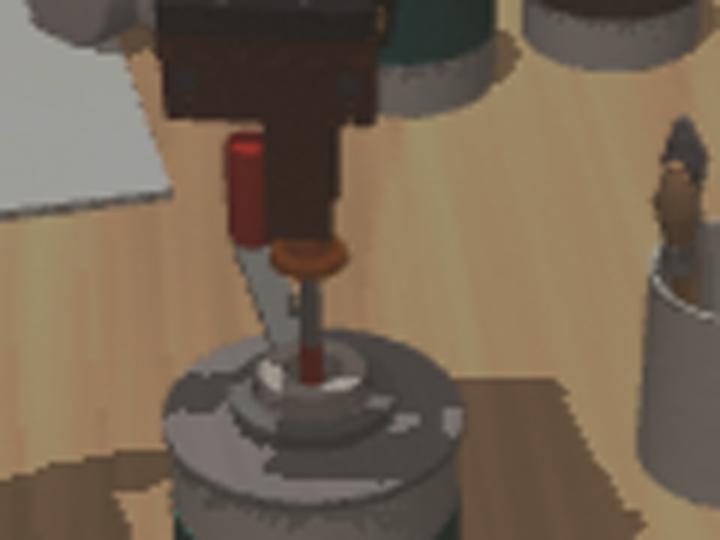

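The red band enters the port at (311,365) in the crop and sits centred, with its top about 10 mm above the rim. The lever is at rest. I'm handing in.

```bash
python3 -c "
from bench import *
print(job_done())"
```

```text
the job is handed in; nothing more can be done
None
```

I pulled the lever to its stop and eased it back to rest. The rod is now held still and centred in the port with the rim inside its red band, and the job was handed in at about 27 s.

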